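# Hold the seeder's shutter open at the third click for cleaning

## Robot

A 6-joint arm with a two-finger parallel gripper is mounted at the origin on the work surface; the furniture and walls round the work are solid. World frame = base frame: x ahead of the robot, y to its left, z up, the work surface at z = 0. Lengths are in m, angles in rad, forces in N, time in s.
With the tool pointing down it reaches from about 0.35 to 0.95 m from the base axis. Payload 17.4 kg.
Tool frame: the origin (TCP) lies on the centre line of the jaws, within the pads' length; the fingertips stand 17 mm ahead of it and the grasp point (between the pads) lies 2 mm behind it; x points along the fingers, y is the direction in which the jaws open and shut, and the axes are right-handed (so a half turn about x gives the same grasp; the last joint's range is limited). The gripper opens to 93 mm and grips with 3 to 60 N. Pads are 15 mm wide; open, the fingers measure 128 mm over their backs; the gripper's body (75 mm by 188 mm) begins 65 mm behind the grasp point.
Start: joints at [-1.18, 0.116, 1.442, -0, 1.584, -0.038], TCP at [0.281, -0.614, 0.236] pointing down, gripper open.
Joint ranges: [-2.83, 2.83], [-0.83, 2.19], [0.07, 2.5], [-1.14, 4.28], [0.01, 3], [-2.97, 2.97]. Speed limits (rad/s): [1.89, 1.89, 2.22, 3.14, 3.14, 3.14].

## Interface

Orientations are given as a unit quaternion [x, y, z, w].
In Python, from rig import ctrl gives the robot as it stands.
- The arm moves only by the shell command python3 -m pendant 'ROWS'. ROWS is JSON, a list of rows, each a list of 5 numbers: the shift along the world's x, y, z in units of 40 mm (1.0 is 40 mm), then the turn about the world's z in units of 5 degrees (1.0 is 5 degrees), then the closure, from -1 (fully open) to 1 (shut), so that 0 is half open. A call has 1 to 5 rows; each row shifts and turns the commanded pose from where the row before left it; what a row does not reach is not made up. A row lasts 1/12 s, in which the tool goes at most 41.7 mm and 7.16 degrees, less where a joint would pass 70% of its speed; a pose out of reach is approached as far as the arm can. A call is refused whole if a number of a shift passes 1 or a number of a turn 1, either way. A call with a gripper value outside its range is refused whole. The fingers move at their own pace and stop on an object; the grip force is fixed at half the most. Time passes only in rows, so rows that do not move let the fingers close. It gives the time, the measured TCP pose, the force and the opening at its end, in the units of the state.
- ctrl.get_state(): the state, without advancing time (a new reading comes with each control period).
- ctrl.camera(name): name is "scene" or "top"; returns a dict with "img" (384x512x3 uint8, blue, green, red), "range_z" (384x512 float32, m along the optical axis (not along the pixel's ray), 0 where there is no reading), "fx", "fy", "cx", "cy" (pixels), "D" ([k1, k2, p1, p2, k3] as OpenCV has them; the pictures are not rectified), "R" (3x3) and "t" (3): a world point X has camera coordinates R X + t. Camera axes: x right, y down, z forward; pixel columns grow to the right and rows downward; lengths in m; the calibration is good to about 2 mm. A picture is of the moment at which its call begins.
- ctrl.sign_off(): hands the job in, once; it reports no verdict.
Trained networks look in a picture, given as the dict that the camera call returned (one of the last four; its "shot" number tells which), for a name from the list of things; names that differ only in an ending like _2 or _b are one class to them, and where a whole thing is asked for, a point or a joint stands for the part that bears it (a point fixed in the world has none). Each returns a list of dicts, best first, with "p" (0 to 1); they miss things now and then, are a little off and sometimes report something else, mostly with a low value. They report only what shows in the picture. A call takes as long as a camera call.
- ctrl.search_frame(picture, query): "point" ([column, row] in pixels, amid what is visible of it).
The state is a dict: "time_s": time; "qpos": joint angles; "joint_velocities": joint speeds; "joint_torque": joint torques, N m; "ee_pos": TCP position; "eef_rot": TCP orientation; "ft_force": force on the tool from outside, world axes, zero at the start; "wrist_torque": the same for the moment, N m; "grip_width": finger opening in m.
Only numpy, scipy, OpenCV 4.12 (cv2) and the standard library are available. Lean on these libraries where they do the work, as an engineer would, in place of code of your own. Each camera call takes 0.05 s, during which the arm holds its last target.

## Task

The bench seeder's hopper is off so that its outlets can be brushed clean. First switch its shaker off by turning the dial fully anticlockwise, home to its stop; then push the sprung shutter lever round from its rest by exactly three clicks, which uncovers three of the five outlets (never go over into a fourth click), and keep holding it there: the lever springs shut if let go, so the job finishes with the gripper still on the lever post and the lever standing in the third notch. Leave the lifted-off hopper, the brush and the seed jar where they are.

Things in the scene. Friction and masses are not known exactly. Their poses are not given: they have to be found in the camera images.
- seeder: Grey bench seeder: a flat housing 170 (x) x 250 (y) x 40 mm high, fixed to the table. Origin: middle of its underside; x to its rear (row of outlets, shutter strip), -x its front (lever sweeps there), y to its left seen from the front, z up. In its frame the lever's spindle stands at (0, 35) mm, the dial at (-18, -82) mm, the deck is at z 40 mm.
- shaker_dial (a joint): Turn of the shaker dial in rad: 0 = off, the anticlockwise end stop (seen from above); grows clockwise to 4.71. Starts somewhere between 0.9 and 2.3. Light friction (0.04 N m), stays where left.
- shaker_dial_grip (a point): Grip point of the black shaker dial, on its vertical axis, 77 mm above the table. The dial is a disc 44 mm across with an upright grip bar on it, 42 mm long, 14 mm thick, from 54 to 84 mm above the table. x lies along the bar (pointer line at its -x end), z up; turns with the dial. Round base disc 68 mm across, top 46 mm above the table.
- lever_turn (a joint): Turn of the shutter lever in rad: 0 = shut, at rest; grows anticlockwise seen from above, to 1.571. A click wheel gives one click each 0.314 rad: notches at 0.314, 0.628, 0.942..., humps half-way between (third hump 0.785, fourth 1.100). A spring always pulls it back to 0, past every notch; push at the post 2 to 8 N: it sinks before each notch and jumps up by 2 to 4 N at the notch's middle: the click.
- post_grip (a point): Middle of the gripping length of the lever's upright black post, on the post's axis, 91 mm above the table. The post is round, 16 mm across, from 59 to 109 mm above the table, at the end of a flat steel arm (14 mm wide, top 59 mm above the table) 95 mm from the spindle. At rest it lies 130 degrees anticlockwise from the seeder's +x, seen from above (front left).
- shutter_lever: The shutter lever with its wheel and post: origin on the vertical spindle at deck height (40 mm above the table), z up; turns with the lever. The post stands 95 mm from this axis, at 130 degrees anticlockwise from this body's own +x.
- hopper: Clear tapered hopper trough with a grey rim, lifted off the seeder and standing on the table to its left; 94 x 152 x 76 mm; origin in the middle of its underside. To be left alone.
- brush_mid (a point): Middle of a flat brush lying on the table to the seeder's right, 170 mm long with a wooden handle, 42 mm wide, 20 mm thick. To be left alone.
- seed_jar: Glass seed jar with a pale lid, 52 mm across, 69 mm tall, standing behind the brush on the right; origin in the middle of its underside. To be left alone.

How it is judged:
By the outcome, as a careful person would: the job done as asked, in the order asked, and still so for the second after the job is handed in, while the arm keeps its last pose, push and grip.
It also fails if it takes over 67 s, if anything falls off the work surface, if the arm or the gripper's body presses on something with over 40 N, if the wrist force passes 120 N, or if a joint passes its speed limit or range.

## Working session

There is one attempt and no reset: what is moved stays moved. The work goes in short steps, Python scripts to look and compute and a shell command to move; the robot and the scene stay as the last step left them, time stands still between calls to the robot, and variables do not carry over. Pictures are saved under pics/ and viewed, and the job is handed in when it is done.

```bash
mkdir -p pics; ls
cat > h.py <<'E'
import numpy as np, cv2
from rig import ctrl
def px2w(c,u,v,z=None):
    K=np.array([[c['fx'],0,c['cx']],[0,c['fy'],c['cy']],[0,0,1]])
    p=cv2.undistortPoints(np.array([[[u,v]]],float),K,np.array(c['D'],float))[0,0]
    d=np.array([p[0],p[1],1.]); R=np.array(c['R']);t=np.array(c['t'])
    if z is None:
        return R.T@(d*c['range_z'][int(round(v)),int(round(u))]-t)
    o=-R.T@t; r=R.T@d
    return o+r*(z-o[2])/r[2]
def w2px(c,X):
    K=np.array([[c['fx'],0,c['cx']],[0,c['fy'],c['cy']],[0,0,1]])
    return cv2.projectPoints(np.array(X,float).reshape(-1,1,3),cv2.Rodrigues(np.array(c['R']))[0],np.array(c['t'],float),K,np.array(c['D'],float))[0][:,0]
E
python3 - <<'E'
from h import *
for n in ['top','scene']:
    c=ctrl.camera(n); cv2.imwrite(f'pics/{n}1.png',c['img'])
    print(n,'cam at',-np.array(c['R']).T@np.array(c['t']))
    for q in ['seeder','shaker_dial_grip','post_grip','shutter_lever','hopper','brush_mid','seed_jar']:
        for r in ctrl.search_frame(c,q)[:2]:
            print(q,r['p'],r['point'],px2w(c,*r['point']).round(4))
print(ctrl.get_state())
E
```

```text
pics
top cam at [0.30270508 0.05513324 1.68427681]
seeder 0.76 [257.6, 171.4] [0.5648 0.0513 0.0515]
shaker_dial_grip 0.42 [280.4, 165.9] [ 0.5779 -0.0287  0.0858]
post_grip 0.88 [247.9, 172.8] [0.5592 0.0859 0.0579]
shutter_lever 0.6 [246.6, 169.6] [0.5694 0.0902 0.0662]
shutter_lever 0.22 [284.4, 165.0] [ 0.5818 -0.0431  0.0807]
hopper 0.95 [154.7, 165.2] [0.5991 0.4312 0.0143]
hopper 0.2 [357.1, 210.0] [ 0.4244 -0.3096  0.0146]
brush_mid 0.75 [358.0, 209.7] [ 0.4247 -0.3107  0.0249]
seed_jar 0.52 [361.1, 164.2] [ 0.583  -0.3174  0.0751]
scene cam at [0.00871413 1.15628427 0.67296319]
seeder 0.9 [238.8, 208.0] [0.5575 0.0979 0.0581]
shaker_dial_grip 0.46 [248.6, 190.0] [ 0.5822 -0.0217  0.0665]
post_grip 0.59 [242.8, 208.6] [0.5424 0.0997 0.0605]
shutter_lever 0.89 [242.6, 211.7] [0.5318 0.1219 0.0624]
hopper 0.57 [165.7, 260.5] [0.6117 0.4081 0.0323]
brush_mid 0.8 [318.0, 181.8] [ 0.4212 -0.3004  0.0222]
seed_jar 0.55 [278.1, 169.2] [ 0.5833 -0.287   0.0481]
{'time_s': 0.8, 'qpos': array([-1.17983493e+00,  1.15973944e-01,  1.44160718e+00, -1.02569276e-05,
        1.58400738e+00, -3.77888799e-02]), 'joint_velocities': array([ 1.76889034e-05,  6.69806632e-05,  8.40513984e-04,  1.34321171e-03,
        1.42003098e-03, -3.10289393e-04]), 'joint_torque': array([-6.48608311e-04, -7.20970201e+01, -6.22734618e+01,  7.79491779e-02,
        1.82470086e-02,  1.87579488e-06]), 'ee_pos': array([ 0.28061617, -0.61390323,  0.23565925]), 'eef_rot': array([-0.69091746, -0.15042559,  0.69092409, -0.15042975]), 'ft_force': array([-0.25309648,  0.6144158 ,  0.06409199]), 'wrist_torque': array([ 0.01928643, -0.02612595, -0.01661596]), 'grip_width': 0.09309018481177311}
```

Run:
```python
from h import *
c=ctrl.camera('top'); i=c['img'][110:230,210:330]; cv2.imwrite('pics/topz.png',cv2.resize(i,None,fx=5,fy=5,interpolation=cv2.INTER_CUBIC))
c=ctrl.camera('scene'); i=c['img'][160:260,180:310]; cv2.imwrite('pics/scenez.png',cv2.resize(i,None,fx=6,fy=6,interpolation=cv2.INTER_CUBIC))
```

```text
(no output)
```

View pics/top1.png

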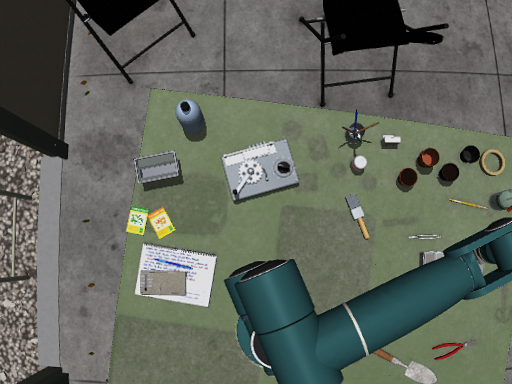

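View pics/topz.png

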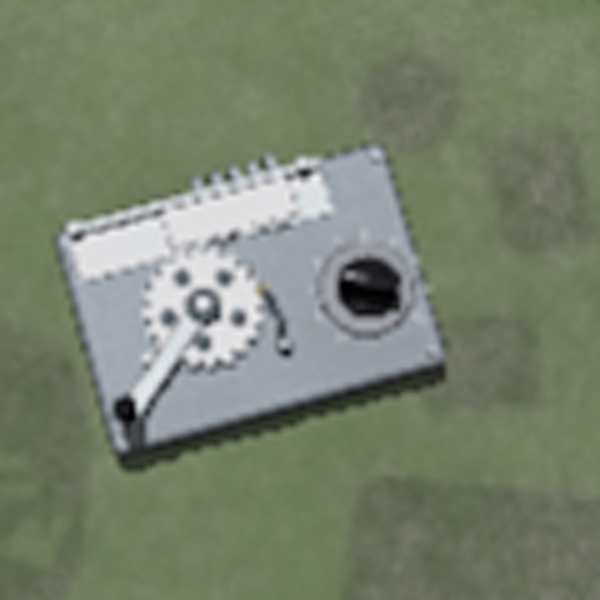

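View pics/scenez.png

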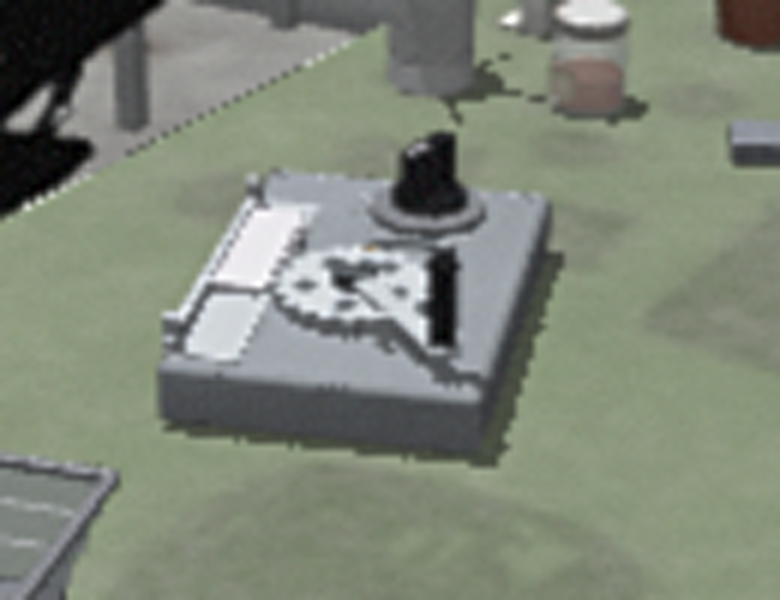

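Run:
```python
from h import *
from scipy.optimize import least_squares
c=ctrl.camera('top')
z=lambda x,y:((x+.5)/5-.5+210,(y+.5)/5-.5+110)
co=[(382,148),(62,232),(118,455),(445,366)]
L=np.array([[85,-125],[85,125],[-85,125],[-85,-125]])/1000
W=np.array([px2w(c,*z(*p),0.04)[:2] for p in co]);print(W.round(4))
A=W.mean(0);d=W-A
yaw=np.angle(np.sum((d[:,0]+1j*d[:,1])*np.conj(L[:,0]+1j*L[:,1])))
R=np.array([[np.cos(yaw),-np.sin(yaw)],[np.sin(yaw),np.cos(yaw)]])
print('center',A,'yaw',np.degrees(yaw),'res',(A+L@R.T-W).round(4).tolist())
sp=A+R@[0,.035];di=A+R@[-.018,-.082];a=np.radians(130);po=sp+R@(.095*np.array([np.cos(a),np.sin(a)]))
print('spindle',sp,'dial',di,'post',po)
def show(c,lab,u0,u1,v0,v1,f):
    i=cv2.resize(c['img'][v0:v1,u0:u1],None,fx=f,fy=f,interpolation=cv2.INTER_CUBIC)
    for X in [(*di,.084),(*po,.109),(*po,.059),(*sp,.06)]:
        p=w2px(c,X)[0];p=((p[0]-u0+.5)*f,(p[1]-v0+.5)*f);cv2.circle(i,(int(p[0]),int(p[1])),3,(0,0,255),1)
    cv2.imwrite(f'pics/{lab}.png',i)
show(c,'t2',230,300,140,205,11)
s=ctrl.camera('scene')
show(s,'s2',225,270,175,225,11)
for n,cc in (('top',c),('scene',s)):
    v,u=np.mgrid[140:250,200:310].reshape(2,-1)
    m=cc['range_z'][v,u]>0;P=np.array([px2w(cc,a,b) for a,b in zip(u[m],v[m])])
    for nm,q in (('dial',di),('post',po)):
        k=(np.linalg.norm(P[:,:2]-q,axis=1)<.035)&(P[:,2]>.066)
        Q=P[k]; print(n,nm,k.sum(),Q.mean(0).round(4)); 
        if k.sum()>3:
            w,V=np.linalg.eigh(np.cov(Q[:,:2].T));print(np.sqrt(w),'axis deg',np.degrees(np.arctan2(*V[::-1,1])),Q[:,2].max())
```

```text
[[ 0.6841 -0.0534]
 [ 0.6247  0.1794]
 [ 0.4623  0.1397]
 [ 0.5235 -0.0953]]
center [0.57364982 0.04258773] yaw 14.368960277917905 res [[0.0029, -0.004], [0.0002, 0.0053], [-0.002, 0.0029], [-0.0012, -0.0043]]
spindle [0.56496404 0.07649285] dial [ 0.57656244 -0.0413141 ] post [0.48774944 0.13183637]
top dial 54 [ 0.5769 -0.0385  0.0812]
[0.00465614 0.01152423] axis deg 81.22774563218988 0.0914000167729242
top post 23 [0.4884 0.1328 0.1012]
[0.00410673 0.00437154] axis deg -148.73779305005957 0.11233216114073614
scene dial 63 [ 0.5798 -0.0312  0.0781]
[0.00424697 0.01298306] axis deg 75.6466860738466 0.0884141394671529
scene post 72 [0.4885 0.1388 0.0902]
[0.00306523 0.00426706] axis deg -168.5716911551133 0.11079529382799992
```

```bash
python3 -c "
import cv2,numpy as np
a=cv2.imread('pics/t2.png');b=cv2.imread('pics/s2.png');print(a.shape,b.shape)"
```

```text
(715, 770, 3) (550, 495, 3)
```

View pics/t2.png

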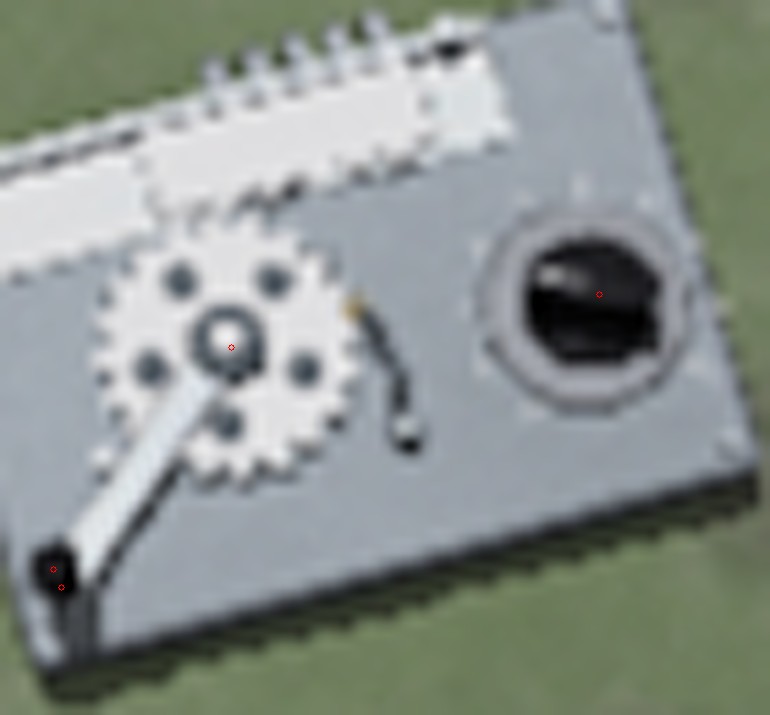

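View pics/s2.png

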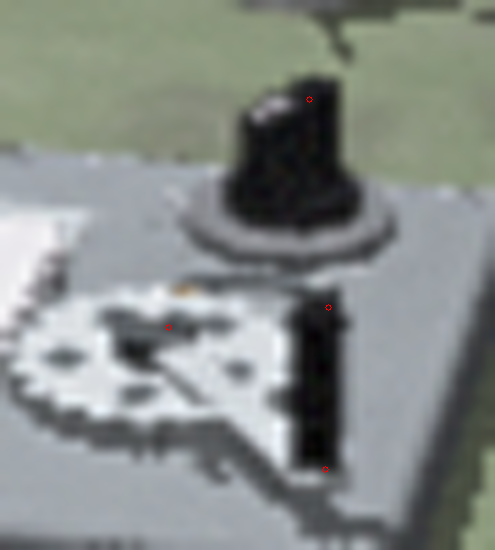

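Run:
```python
from h import *
c=ctrl.camera('top')
f=lambda x,y,z:px2w(c,(x)/11-.5+230,y/11-.5+140,z).round(4)
print('ring',f(586.5,305,.046),'wheel hub',f(229,340,.06))
print('bar ends',f(535,275,.084),f(660,318,.084))
print('post',f(53,572,.109))
# dark, high pixels
v,u=np.mgrid[155:182,270:298].reshape(2,-1)
for cc,(v,u) in ((c,(v,u)),(ctrl.camera('scene'),np.mgrid[178:200,240:262].reshape(2,-1))):
    P=np.array([px2w(cc,a,b) for a,b in zip(u,v)])
    for lo,hi in((.06,.1),(.075,.1)):
        k=(P[:,2]>lo)&(P[:,2]<hi)&(cc['img'][v,u].max(1)<400);Q=P[k,:2]
        r=cv2.minAreaRect(Q.astype(np.float32)*1000);print(lo,k.sum(),r,Q.mean(0))
        b=cv2.boxPoints(r);print(b.round(1).tolist())
st=ctrl.get_state()
from scipy.spatial.transform import Rotation as Ro
print(Ro.from_quat(st['eef_rot']).as_matrix().round(3))
```

```text
ring [ 0.5798 -0.0394  0.046 ] wheel hub [0.5673 0.0772 0.06  ]
bar ends [ 0.5833 -0.0209  0.084 ] [ 0.5689 -0.0605  0.084 ]
post [0.4868 0.1321 0.109 ]
0.06 61 ((582.5385131835938, -37.385643005371094), (44.17338180541992, 26.663217544555664), 84.70013427734375) [ 0.57726561 -0.03756727]
[[567.2000122070312, -58.099998474121094], [593.7999877929688, -60.599998474121094], [597.9000244140625, -16.600000381469727], [571.2999877929688, -14.199999809265137]]
0.075 47 ((577.0902099609375, -39.06736373901367), (39.24580764770508, 14.350220680236816), 79.95488739013672) [ 0.57736162 -0.03877282]
[[566.5999755859375, -57.099998474121094], [580.7000122070312, -59.599998474121094], [587.5999755859375, -21.0], [573.4000244140625, -18.5]]
0.06 81 ((581.62109375, -36.6458625793457), (44.166343688964844, 18.901506423950195), 86.90139770507812) [ 0.57939439 -0.03174461]
[[571.0, -58.20000076293945], [589.9000244140625, -59.20000076293945], [592.2999877929688, -15.100000381469727], [573.4000244140625, -14.100000381469727]]
0.075 41 ((581.9263305664062, -36.666893005371094), (44.12269592285156, 18.804649353027344), 87.82488250732422) [ 0.58004311 -0.03247873]
[[571.7000122070312, -58.400001525878906], [590.5, -59.099998474121094], [592.2000122070312, -15.0], [573.4000244140625, -14.300000190734863]]
[[-0.     0.416 -0.909]
 [ 0.    -0.909 -0.416]
 [-1.    -0.     0.   ]]
```

```bash
python3 -m pendant '[[0.49,0.95,0,0.69,-1],[0.49,0.95,0,0.69,-1],[0.49,0.95,0,0.69,-1],[0.49,0.95,0,0.69,-1],[0.49,0.95,0,0.69,-1]]'; python3 -m pendant '[[0.49,0.95,0,0.69,-1],[0.49,0.95,0,0.69,-1],[0.49,0.95,0,0.69,-1],[0.49,0.95,0,0.69,-1],[0.49,0.95,0,0.69,-1]]';python3 -m pendant '[[0.49,0.95,0,0.69,-1],[0.49,0.95,0,0.69,-1],[0.49,0.95,0,0.69,-1],[0.49,0.95,0,0.69,-1],[0,0,0,0,-1]]'
```

```text
time_s: 1.52
ee_pos: [0.3765, -0.427, 0.2357]
eef_rot: [0.66, 0.253, -0.66, 0.253]
ft_force: [0.2, -0.2, 0.1]
grip_width: 0.0927
time_s: 1.93
ee_pos: [0.4721, -0.2416, 0.2359]
eef_rot: [0.615, 0.349, -0.615, 0.35]
ft_force: [-0.3, -0.4, 0.8]
grip_width: 0.093
time_s: 2.35
ee_pos: [0.55, -0.0901, 0.2355]
eef_rot: [0.568, 0.423, -0.567, 0.422]
ft_force: [0.1, 0.3, 0.4]
grip_width: 0.0931
```

```bash
python3 -m pendant '[[0.35,0.63,0,0.3,-1],[0.35,0.63,0,0.3,-1],[0,0,-0.8,0,-1],[0,0,-0.8,0,-1],[0,0,0,0,-1]]'
python3 - <<'E'
from h import *
print(ctrl.get_state()['qpos'].round(3))
for n,(u0,u1,v0,v1) in {'scene':(200,300,130,230),'top':(230,300,120,205)}.items():
    c=ctrl.camera(n); cv2.imwrite(f'pics/{n}3.png',cv2.resize(c['img'][v0:v1,u0:u1],None,fx=6,fy=6,interpolation=cv2.INTER_CUBIC))
E
```

```text
time_s: 2.77
ee_pos: [0.574, -0.0446, 0.1656]
eef_rot: [-0.556, -0.437, 0.56, -0.433]
ft_force: [-1.6, -0.1, -1.4]
grip_width: 0.0928
[-0.122 -0.068  1.743 -0.     1.474  0.124]
```

View pics/scene3.png

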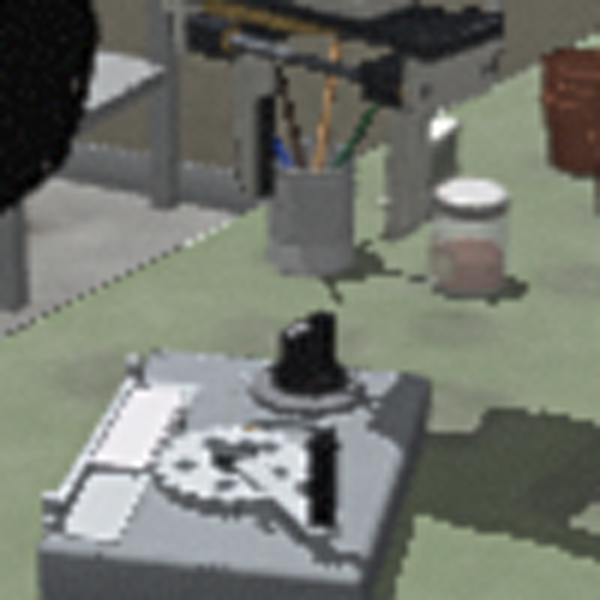

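```bash
cat > s.py <<'E'
from h import *
from scipy.spatial.transform import Rotation as Ro
s=ctrl.get_state();m=Ro.from_quat(s['eef_rot']).as_matrix()
print(round(s['time_s'],2),'p',s['ee_pos'].round(4),'yaw',np.degrees(np.arctan2(m[1,1],m[0,1])).round(2),'q6',s['qpos'][5].round(3),'F',s['ft_force'].round(1),'T',s['wrist_torque'].round(2),'w',s['grip_width'].round(4))
E
python3 s.py
```

```text
Traceback (most recent call last):
  File "s.py", line 4, in <module>
    print(round(s['time_s'],2),'p',s['ee_pos'].round(4),'yaw',np.degrees(np.arctan2(m[1,1],m[0,1])).round(2),'q6',s['qpos'][5].round(3),'F',s['ft_force'].round(1),'T',s['wrist_torque'].round(2),'w',s['grip_width'].round(4))
                                                                                                                                                                                                      ^^^^^^^^^^^^^^^^^^^^^
AttributeError: 'float' object has no attribute 'round'
```

View pics/top3.png

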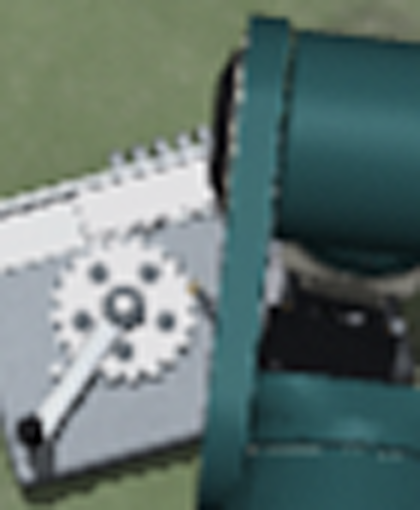

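```bash
sed -i "s/s\['grip_width'\].round(4)/round(float(s['grip_width']),4)/" s.py; python3 s.py
```

```text
2.87 p [ 0.5757 -0.0453  0.1717] yaw -14.15 q6 0.124 F [-0.3  0.2  0. ] T [-0.03 -0.08 -0.05] w 0.0932
```

```bash
python3 -m pendant '[[0.06,0.15,-0.6,0.4,-1],[0,0,-0.6,0,-1],[0,0,-0.6,0,-1],[0,0,-0.5,0,-1],[0,0,0,0,-1]]'; python3 -m pendant '[[0,0,0,0,-1],[0,0,0,0,0.4]]'; python3 s.py
```

```text
time_s: 3.28
ee_pos: [0.5777, -0.0394, 0.0782]
eef_rot: [-0.55, -0.445, 0.551, -0.444]
ft_force: [-0.7, -0.3, -0.3]
grip_width: 0.0927
time_s: 3.45
ee_pos: [0.5796, -0.0394, 0.0825]
eef_rot: [0.551, 0.443, -0.549, 0.445]
ft_force: [0.2, -0.4, -0.0]
grip_width: 0.0896
3.45 p [ 0.5796 -0.0394  0.0825] yaw -12.16 q6 0.1 F [ 0.2 -0.4 -0. ] T [-0.01 -0.06 -0.08] w 0.0896
```

```bash
python3 -m pendant '[[-0.03,0,-0.18,0,0.4],[0,0,0,0,0.4],[0,0,0,0,0.4],[0,0,0,0,0.6],[0,0,0,0,0.6]]'; python3 s.py; python3 -m pendant '[[0,0,0,0,0.6],[0,0,0,0,1],[0,0,0,0,1],[0,0,0,0,1],[0,0,0,0,1]]'; python3 s.py
```

```text
time_s: 3.87
ee_pos: [0.5774, -0.0391, 0.0728]
eef_rot: [0.55, 0.444, -0.55, 0.444]
ft_force: [0.6, 0.2, -0.2]
grip_width: 0.0579
3.87 p [ 0.5774 -0.0391  0.0728] yaw -12.13 q6 0.1 F [ 0.6  0.2 -0.2] T [-0.09 -0.1  -0.04] w 0.0579
time_s: 4.28
ee_pos: [0.5772, -0.0391, 0.0725]
eef_rot: [-0.55, -0.444, 0.55, -0.444]
ft_force: [-0.1, 0.8, -0.0]
grip_width: 0.024
4.28 p [ 0.5772 -0.0391  0.0725] yaw -12.13 q6 0.1 F [-0.1  0.8 -0. ] T [-0.09 -0.12  0.01] w 0.024
```

```bash
python3 -m pendant '[[0,0,0,0,1],[0,0,0,0,1],[0,0,0,0,1],[0,0,0,0,1]]'; python3 s.py; python3 -m pendant '[[0,0,0,0,1],[0,0,0,0,1]]'; python3 s.py
```

```text
time_s: 4.62
ee_pos: [0.5809, -0.0402, 0.0727]
eef_rot: [0.552, 0.441, -0.548, 0.447]
ft_force: [39.7, -10.4, -22.5]
grip_width: 0.0141
4.62 p [ 0.5809 -0.0402  0.0727] yaw -12.16 q6 0.1 F [ 39.7 -10.4 -22.5] T [-1.77 -6.95 -0.14] w 0.0141
time_s: 4.78
ee_pos: [0.5809, -0.0402, 0.0727]
eef_rot: [0.552, 0.441, -0.548, 0.447]
ft_force: [39.9, -10.3, -22.7]
grip_width: 0.0137
4.78 p [ 0.5809 -0.0402  0.0727] yaw -12.16 q6 0.1 F [ 39.9 -10.3 -22.7] T [-1.88 -6.97 -0.09] w 0.0137
```

```bash
python3 -m pendant '[[0.06,-0.02,0,0,1],[0.04,-0.01,0,0,1],[0,0,0,0,1]]'; python3 s.py
```

```text
time_s: 5.03
ee_pos: [0.5815, -0.0404, 0.0725]
eef_rot: [0.55, 0.444, -0.55, 0.444]
ft_force: [2.8, -1.6, -1.1]
grip_width: 0.0138
5.03 p [ 0.5815 -0.0404  0.0725] yaw -12.14 q6 0.099 F [ 2.8 -1.6 -1.1] T [-0.23 -0.53  0.04] w 0.0138
```

```bash
python3 -m pendant '[[0,0,0,1,1],[0,0,0,1,1],[0,0,0,1,1],[0,0,0,1,1],[0,0,0,0,1]]'; python3 s.py;  python3 -m pendant '[[0,0,0,1,1],[0,0,0,1,1],[0,0,0,1,1],[0,0,0,1,1],[0,0,0,0,1]]'; python3 s.py
```

```text
time_s: 5.45
ee_pos: [0.5823, -0.0404, 0.0725]
eef_rot: [0.464, 0.534, -0.462, 0.535]
ft_force: [11.7, -2.7, -7.6]
grip_width: 0.0137
5.45 p [ 0.5823 -0.0404  0.0725] yaw 8.2 q6 -0.256 F [11.7 -2.7 -7.6] T [-0.41 -2.24 -0.01] w 0.0137
time_s: 5.87
ee_pos: [0.5829, -0.0402, 0.0726]
eef_rot: [0.364, 0.605, -0.362, 0.608]
ft_force: [19.1, 0.2, -10.8]
grip_width: 0.0141
5.87 p [ 0.5829 -0.0402  0.0726] yaw 28.21 q6 -0.605 F [ 19.1   0.2 -10.8] T [-0.02 -3.56 -0.01] w 0.0141
```

```bash
python3 -m pendant '[[0.03,0,0,0.8,1],[0.02,0,0,0.8,1],[0,0,0,0.8,1],[0,0,0,0,1]]'; python3 s.py;  python3 -m pendant '[[0,0,0,0.8,1],[0,0,0,0.8,1],[0,0,0,0,1]]'; python3 s.py
```

```text
time_s: 6.2
ee_pos: [0.5836, -0.04, 0.0725]
eef_rot: [0.298, 0.641, -0.298, 0.642]
ft_force: [5.6, 2.3, -2.7]
grip_width: 0.0139
6.2 p [ 0.5836 -0.04    0.0725] yaw 40.15 q6 -0.813 F [ 5.6  2.3 -2.7] T [ 0.3  -1.01  0.04] w 0.0139
time_s: 6.45
ee_pos: [0.5838, -0.0397, 0.0725]
eef_rot: [0.253, 0.66, -0.252, 0.661]
ft_force: [7.1, 3.3, -3.7]
grip_width: 0.0139
6.45 p [ 0.5838 -0.0397  0.0725] yaw 48.15 q6 -0.953 F [ 7.1  3.3 -3.7] T [ 0.61 -1.44  0.  ] w 0.0139
```

```bash
for i in 1; do python3 -m pendant '[[0.02,0.01,0,0.6,1],[0,0,0,0.6,1],[0,0,0,0,1]]'; done; python3 s.py;  python3 -m pendant '[[0,0,0,0.6,1],[0,0,0,0.6,1],[0,0,0,0,1]]'; python3 s.py
```

```text
time_s: 6.7
ee_pos: [0.5841, -0.0395, 0.0725]
eef_rot: [0.219, 0.672, -0.218, 0.673]
ft_force: [2.5, 2.9, -0.7]
grip_width: 0.0141
6.7 p [ 0.5841 -0.0395  0.0725] yaw 54.02 q6 -1.054 F [ 2.5  2.9 -0.7] T [ 0.53 -0.47  0.02] w 0.0141
time_s: 6.95
ee_pos: [0.5842, -0.0393, 0.0725]
eef_rot: [0.184, 0.683, -0.183, 0.683]
ft_force: [3.6, 4.7, -1.1]
grip_width: 0.0137
6.95 p [ 0.5842 -0.0393  0.0725] yaw 59.97 q6 -1.158 F [ 3.6  4.7 -1.1] T [ 0.81 -0.65 -0.  ] w 0.0137
```

```bash
python3 -m pendant '[[0,0.02,0,0.6,1],[0,0,0,0.6,1],[0,0,0,0,1]]'; python3 s.py;  python3 -m pendant '[[0,0,0,0.6,1],[0,0,0,0.6,1],[0,0,0,0,1]]'; python3 s.py;  python3 -m pendant '[[0,0,0,0.6,1],[0,0,0,0.4,1],[0,0,0,0,1]]'; python3 s.py
```

```text
time_s: 7.2
ee_pos: [0.5839, -0.039, 0.0725]
eef_rot: [0.148, 0.692, -0.148, 0.691]
ft_force: [-0.8, 0.7, 0.8]
grip_width: 0.0146
7.2 p [ 0.5839 -0.039   0.0725] yaw 65.89 q6 -1.26 F [-0.8  0.7  0.8] T [ 0.09 -0.11 -0.65] w 0.0146
time_s: 7.45
ee_pos: [0.5841, -0.0391, 0.0725]
eef_rot: [0.112, 0.698, -0.112, 0.698]
ft_force: [1.2, 0.7, -0.3]
grip_width: 0.0159
7.45 p [ 0.5841 -0.0391  0.0725] yaw 71.83 q6 -1.364 F [ 1.2  0.7 -0.3] T [-0.01 -0.3  -0.75] w 0.0159
time_s: 7.7
ee_pos: [0.584, -0.0391, 0.0724]
eef_rot: [0.082, 0.702, -0.082, 0.702]
ft_force: [0.7, 0.7, -0.5]
grip_width: 0.0175
7.7 p [ 0.584  -0.0391  0.0724] yaw 76.73 q6 -1.45 F [ 0.7  0.7 -0.5] T [ 0.16 -0.29 -0.79] w 0.0175
```

```bash
python3 -m pendant '[[0,0,0,0,0.4],[0,0,0,0,0.2],[0,0,0,0,-0.2],[0,0,0,0,-0.2],[0,0,0,0,-0.2]]'; python3 s.py;  python3 -m pendant '[[0,0,0.3,0,-0.3],[0,0,0.6,0,-0.3],[0,0,0.6,0,-0.3],[0,0,0.6,0,-0.3],[0,0,0.6,0,-0.3]]'; python3 s.py
```

```text
time_s: 8.12
ee_pos: [0.584, -0.039, 0.0724]
eef_rot: [0.081, 0.702, -0.081, 0.702]
ft_force: [0.6, 0.5, -0.0]
grip_width: 0.0463
8.12 p [ 0.584  -0.039   0.0724] yaw 76.84 q6 -1.451 F [ 0.6  0.5 -0. ] T [ 0.08 -0.17  0.05] w 0.0463
time_s: 8.53
ee_pos: [0.5839, -0.039, 0.1827]
eef_rot: [0.081, 0.702, -0.081, 0.703]
ft_force: [0.1, 0.7, -0.5]
grip_width: 0.0602
8.53 p [ 0.5839 -0.039   0.1827] yaw 76.86 q6 -1.452 F [ 0.1  0.7 -0.5] T [ 0.06 -0.14  0.02] w 0.0602
```

```bash
python3 -m pendant '[[-0.47,0.86,0,-0.9,-0.3],[-0.47,0.86,0,-0.9,-0.3],[-0.47,0.86,0,-0.9,-0.3],[-0.47,0.86,0,-0.9,-0.3],[-0.45,0.86,0,-0.9,-0.3]]'; python3 -m pendant '[[0,0,0,0,-0.3],[0,0,0,0,-0.3]]'; python3 s.py
python3 - <<'E'
from h import *
for n,(u0,u1,v0,v1) in {'scene':(200,300,130,230),'top':(230,300,120,205)}.items():
    c=ctrl.camera(n); cv2.imwrite(f'pics/{n}4.png',cv2.resize(c['img'][v0:v1,u0:u1],None,fx=6,fy=6,interpolation=cv2.INTER_CUBIC))
E
```

```text
time_s: 8.95
ee_pos: [0.4896, 0.1341, 0.1816]
eef_rot: [0.218, 0.672, -0.218, 0.673]
ft_force: [0.4, 1.3, -0.6]
grip_width: 0.0603
time_s: 9.12
ee_pos: [0.4902, 0.1343, 0.1817]
eef_rot: [0.216, 0.673, -0.215, 0.674]
ft_force: [-0.1, 0.3, 0.2]
grip_width: 0.06
9.12 p [0.4902 0.1343 0.1817] yaw 54.54 q6 -0.735 F [-0.1  0.3  0.2] T [-0.03 -0.11  0.03] w 0.06
```

View pics/scene4.png

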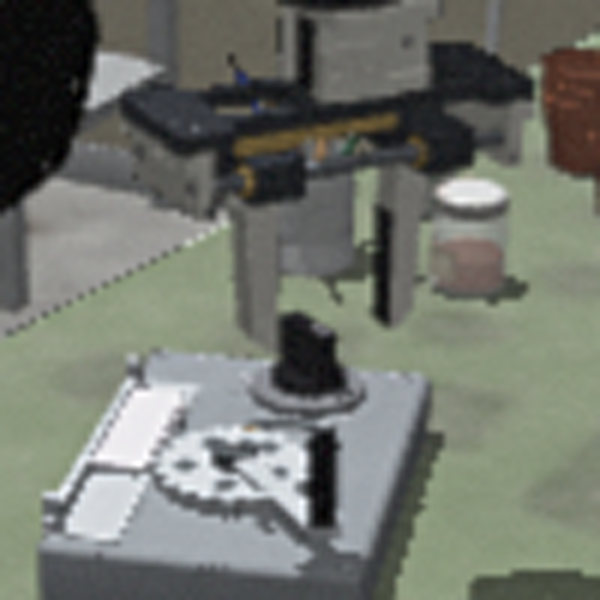

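View pics/top4.png

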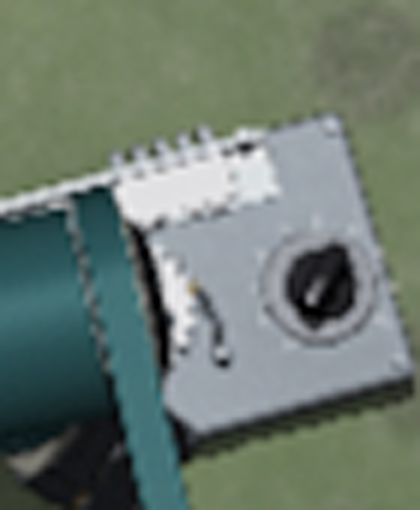

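```bash
python3 -m pendant '[[0.02,-0.02,-0.5,0,-0.3],[0,0,-0.5,0,-0.3],[0,0,-0.5,0,-0.3],[0,0,-0.4,0,-0.3],[0,0,-0.4,0,-0.3]]'; python3 -m pendant '[[0,0,0,0,0.3],[0,0,0,0,0.5],[0,0,0,0,0.5],[0,0,0,0,0.5],[0,0,0,0,0.5]]'; python3 s.py
```

```text
time_s: 9.63
ee_pos: [0.4921, 0.1308, 0.0875]
eef_rot: [0.217, 0.673, -0.217, 0.673]
ft_force: [-0.5, -0.2, 0.3]
grip_width: 0.0603
time_s: 10.05
ee_pos: [0.4922, 0.132, 0.0895]
eef_rot: [0.217, 0.673, -0.216, 0.674]
ft_force: [0.5, 0.4, 0.3]
grip_width: 0.0317
10.05 p [0.4922 0.132  0.0895] yaw 54.36 q6 -0.737 F [0.5 0.4 0.3] T [-0.02 -0.13 -0.03] w 0.0317
```

```bash
python3 -m pendant '[[0,0,0,0,0.5],[0,0,0,0,0.55],[0,0,0,0,0.55]]'; python3 s.py
python3 - <<'E'
from h import *
for n,(u0,u1,v0,v1) in {'scene':(200,300,130,230)}.items():
    c=ctrl.camera(n); cv2.imwrite(f'pics/{n}5.png',cv2.resize(c['img'][v0:v1,u0:u1],None,fx=6,fy=6,interpolation=cv2.INTER_CUBIC))
E
```

```text
time_s: 10.3
ee_pos: [0.4917, 0.1322, 0.0887]
eef_rot: [0.216, 0.673, -0.216, 0.673]
ft_force: [0.6, -0.4, -0.0]
grip_width: 0.0213
10.3 p [0.4917 0.1322 0.0887] yaw 54.38 q6 -0.737 F [ 0.6 -0.4 -0. ] T [ 0.03 -0.14  0.01] w 0.0213
```

View pics/scene5.png

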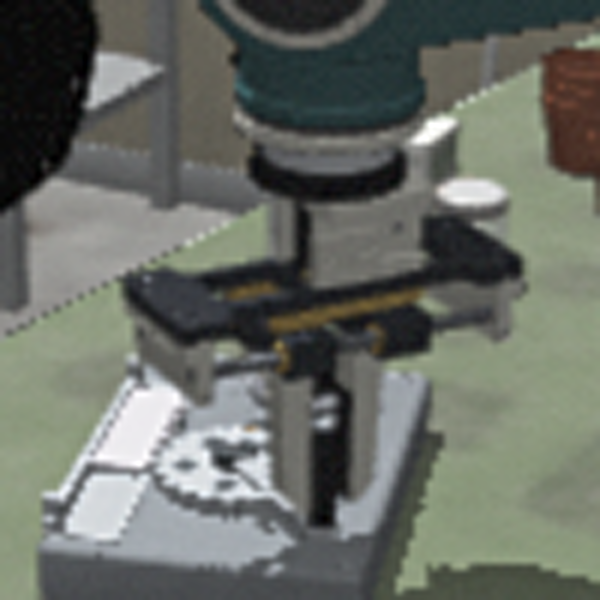

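```bash
python3 -m pendant '[[0,0,0,0,0.7],[0,0,0,0,0.8],[0,0,0,0,1],[0,0,0,0,1],[0,0,0,0,1]]'; python3 s.py
```

```text
time_s: 10.77
ee_pos: [0.4918, 0.1325, 0.0885]
eef_rot: [0.217, 0.673, -0.216, 0.673]
ft_force: [2.6, 4.8, -0.4]
grip_width: 0.0155
10.77 p [0.4918 0.1325 0.0885] yaw 54.38 q6 -0.736 F [ 2.6  4.8 -0.4] T [ 0.79 -0.56 -0.02] w 0.0155
```

```bash
cat > a.py <<'E'
from h import *
from scipy.spatial.transform import Rotation as Ro
import sys
C=np.array([.570,.078]);P0=145.1
s=ctrl.get_state();m=Ro.from_quat(s['eef_rot']).as_matrix();p=s['ee_pos'];d=p[:2]-C
ph=np.arctan2(d[1],d[0])%(2*np.pi);th=ph-np.radians(P0)
r=d/np.linalg.norm(d);t=np.array([-r[1],r[0]]);F=s['ft_force']
print(f"t{s['time_s']:.2f} theta {th:.4f} rad R {np.linalg.norm(d)*1000:.1f} Ft {F[:2]@t:.1f} Fr {F[:2]@r:.1f} Fz {F[2]:.1f} yaw {np.degrees(np.arctan2(m[1,1],m[0,1])):.1f} ideal yaw {np.degrees(ph)-90:.1f} w {s['grip_width']:.4f} p {p.round(4)} Tz {s['wrist_torque'][2]:.2f}")
for a in map(float,sys.argv[1:]):
    q=C+.095*np.array([np.cos(a+np.radians(P0)),np.sin(a+np.radians(P0))]);print('to',a,'shift units',((q-p[:2])/.04).round(3), 'turn',round(np.degrees(a-th)/5,2))
E
python3 a.py
python3 -m pendant '[[-0.055,-0.09,0,0.5,1],[-0.05,-0.09,0,0.5,1],[-0.05,-0.09,0,0.5,1],[-0.05,-0.09,0,0.5,1],[-0.045,-0.09,0,0.5,1]]' >/dev/null; python3 a.py
python3 -m pendant '[[0,0,0,0,1]]'>/dev/null; python3 a.py .25 .314
```

```text
t10.77 theta 0.0006 rad R 95.3 Ft -5.4 Fr 0.7 Fz -0.4 yaw 54.4 ideal yaw 55.1 w 0.0155 p [0.4918 0.1325 0.0885] Tz -0.02
t11.18 theta 0.2194 rad R 95.2 Ft -4.4 Fr -6.4 Fz -3.7 yaw 67.0 ideal yaw 67.7 w 0.0155 p [0.4819 0.1142 0.0885] Tz 0.02
t11.27 theta 0.2248 rad R 95.1 Ft -1.2 Fr -3.5 Fz -2.7 yaw 67.0 ideal yaw 68.0 w 0.0152 p [0.4818 0.1137 0.0885] Tz 0.08
to 0.25 shift units [-0.019 -0.057] turn 0.29
to 0.314 shift units [-0.068 -0.201] turn 1.02
```

```bash
python3 -m pendant '[[-0.013,-0.035,0,0.18,1],[0,0,0,0,1]]'>/dev/null; python3 a.py
python3 -m pendant '[[-0.013,-0.035,0,0.18,1],[0,0,0,0,1]]'>/dev/null; python3 a.py
python3 -m pendant '[[-0.013,-0.035,0,0.18,1],[0,0,0,0,1]]'>/dev/null; python3 a.py
python3 -m pendant '[[-0.012,-0.035,0,0.18,1],[0,0,0,0,1]]'>/dev/null; python3 a.py
python3 -m pendant '[[-0.012,-0.035,0,0.18,1],[0,0,0,0,1]]'>/dev/null; python3 a.py
python3 -m pendant '[[-0.012,-0.036,0,0.18,1],[0,0,0,0,1]]'>/dev/null; python3 a.py
python3 -m pendant '[[-0.012,-0.036,0,0.18,1],[0,0,0,0,1]]'>/dev/null; python3 a.py .4
```

```text
t11.43 theta 0.2366 rad R 95.1 Ft -2.5 Fr -4.3 Fz -1.5 yaw 67.8 ideal yaw 68.7 w 0.0156 p [0.4814 0.1126 0.0885] Tz 0.13
t11.60 theta 0.2515 rad R 95.1 Ft -2.9 Fr -5.3 Fz -1.2 yaw 68.7 ideal yaw 69.5 w 0.0152 p [0.4809 0.1113 0.0885] Tz 0.11
t11.77 theta 0.2671 rad R 95.1 Ft -2.5 Fr -5.1 Fz -2.5 yaw 69.6 ideal yaw 70.4 w 0.0153 p [0.4804 0.1099 0.0885] Tz 0.07
t11.93 theta 0.2828 rad R 95.1 Ft -2.9 Fr -4.7 Fz -3.3 yaw 70.5 ideal yaw 71.3 w 0.0152 p [0.4799 0.1085 0.0885] Tz 0.05
t12.10 theta 0.2984 rad R 95.1 Ft -2.6 Fr -5.3 Fz -2.5 yaw 71.4 ideal yaw 72.2 w 0.0156 p [0.4795 0.1071 0.0886] Tz 0.10
t12.27 theta 0.3108 rad R 95.1 Ft -6.7 Fr -5.3 Fz -3.8 yaw 72.3 ideal yaw 72.9 w 0.0150 p [0.4791 0.1059 0.0886] Tz 0.02
t12.43 theta 0.3256 rad R 95.1 Ft -5.6 Fr -5.0 Fz -4.5 yaw 73.2 ideal yaw 73.8 w 0.0153 p [0.4787 0.1046 0.0886] Tz -0.02
to 0.4 shift units [-0.041 -0.172] turn 0.85
```

```bash
python3 -m pendant '[[-0.024,-0.095,0,0.47,1],[-0.021,-0.095,0,0.47,1],[-0.017,-0.095,0,0.47,1],[-0.014,-0.096,0,0.47,1],[-0.011,-0.096,0,0.47,1]]'>/dev/null; python3 a.py
python3 -m pendant '[[-0.003,-0.038,0,0.18,1],[0,0,0,0,1]]'>/dev/null; python3 a.py
python3 -m pendant '[[-0.002,-0.038,0,0.18,1],[0,0,0,0,1]]'>/dev/null; python3 a.py
python3 -m pendant '[[-0.001,-0.038,0,0.18,1],[0,0,0,0,1]]'>/dev/null; python3 a.py .628
```

```text
t12.85 theta 0.5314 rad R 94.9 Ft -5.6 Fr -12.6 Fz -5.9 yaw 85.0 ideal yaw 85.5 w 0.0154 p [0.4754 0.0854 0.0886] Tz 0.07
t13.02 theta 0.5496 rad R 94.8 Ft -3.9 Fr -10.6 Fz -4.8 yaw 85.9 ideal yaw 86.6 w 0.0156 p [0.4754 0.0836 0.0886] Tz 0.14
t13.18 theta 0.5642 rad R 94.8 Ft -4.5 Fr -11.0 Fz -5.7 yaw 86.8 ideal yaw 87.4 w 0.0156 p [0.4753 0.0823 0.0886] Tz 0.05
t13.35 theta 0.5800 rad R 94.7 Ft -3.5 Fr -11.5 Fz -6.1 yaw 87.7 ideal yaw 88.3 w 0.0149 p [0.4753 0.0808 0.0886] Tz 0.10
to 0.628 shift units [-0.007 -0.114] turn 0.55
```

```bash
python3 -m pendant '[[0.008,-0.038,0,0.18,1],[0,0,0,0,1]]'>/dev/null; python3 a.py
python3 -m pendant '[[0.008,-0.038,0,0.18,1],[0,0,0,0,1]]'>/dev/null; python3 a.py
python3 -m pendant '[[0.006,-0.038,0,0.18,1],[0,0,0,0,1]]'>/dev/null; python3 a.py
python3 -m pendant '[[0.004,-0.038,0,0.18,1],[0,0,0,0,1]]'>/dev/null; python3 a.py .8 .942
```

```text
t13.52 theta 0.5960 rad R 94.7 Ft -3.9 Fr -8.4 Fz -3.2 yaw 88.6 ideal yaw 89.2 w 0.0158 p [0.4753 0.0792 0.0885] Tz 0.11
t13.68 theta 0.6116 rad R 94.6 Ft -3.3 Fr -4.9 Fz -1.2 yaw 89.5 ideal yaw 90.1 w 0.0156 p [0.4754 0.0778 0.0885] Tz 0.18
t13.85 theta 0.6229 rad R 94.6 Ft -9.2 Fr -1.6 Fz -0.8 yaw 90.4 ideal yaw 90.8 w 0.0155 p [0.4754 0.0767 0.0885] Tz -0.03
t14.02 theta 0.6390 rad R 94.6 Ft -7.0 Fr -0.9 Fz 0.0 yaw 91.3 ideal yaw 91.7 w 0.0154 p [0.4755 0.0752 0.0885] Tz -0.02
to 0.8 shift units [ 0.031 -0.38 ] turn 1.84
to 0.942 shift units [ 0.119 -0.705] turn 3.47
```

```bash
python3 -m pendant '[[0.007,-0.104,0,0.5,1],[0.01,-0.104,0,0.5,1],[0.014,-0.103,0,0.5,1],[0.019,-0.102,0,0.5,1],[0.023,-0.101,0,0.5,1]]'>/dev/null; python3 a.py
python3 -m pendant '[[0,0,0,0,1]]'>/dev/null; python3 a.py .932
```

```text
t14.43 theta 0.8614 rad R 94.3 Ft -6.3 Fr -8.3 Fz -3.1 yaw 103.9 ideal yaw 104.5 w 0.0155 p [0.4787 0.0545 0.0885] Tz 0.20
t14.52 theta 0.8661 rad R 94.2 Ft -3.4 Fr -8.0 Fz -3.4 yaw 103.9 ideal yaw 104.7 w 0.0156 p [0.4789 0.0541 0.0886] Tz 0.20
to 0.932 shift units [ 0.024 -0.155] turn 0.76
```

```bash
python3 -m pendant '[[0.016,-0.033,0,0.17,1],[0,0,0,0,1]]'>/dev/null; python3 a.py
python3 -m pendant '[[0.014,-0.033,0,0.17,1],[0,0,0,0,1]]'>/dev/null; python3 a.py
python3 -m pendant '[[0.012,-0.033,0,0.17,1],[0,0,0,0,1]]'>/dev/null; python3 a.py
python3 - <<'E'
import numpy as np
P=np.array([[.4918,.1325],[.4818,.1137],[.4799,.1085],[.4787,.1046],[.4754,.0836],[.4753,.0808],[.4754,.0767],[.4755,.0752],[.4789,.0541]])
A=np.c_[2*P,np.ones(len(P))];b=(P**2).sum(1);x=np.linalg.lstsq(A,b,rcond=None)[0];c=x[:2];print(c,np.sqrt(x[2]+c@c))
from scipy.optimize import least_squares
r=least_squares(lambda c:np.linalg.norm(P-c,axis=1)-.095,c).x;print(r)
ang=lambda p,r:np.unwrap([np.arctan2(*(np.array(q)-r)[::-1])%(2*np.pi) for q in p])
a=ang([(.4918,.1325),(.4793,.1065),(.4754,.0772),(.4789,.0541)],r);print(a-a[0])
E
```

```text
t14.68 theta 0.8775 rad R 94.1 Ft -3.7 Fr -4.2 Fz -0.7 yaw 104.6 ideal yaw 105.4 w 0.0156 p [0.4792 0.053  0.0885] Tz 0.11
t14.85 theta 0.8920 rad R 94.1 Ft -4.8 Fr -3.5 Fz 0.0 yaw 105.5 ideal yaw 106.2 w 0.0154 p [0.4796 0.0517 0.0885] Tz 0.16
t15.02 theta 0.9069 rad R 94.1 Ft -5.4 Fr -2.9 Fz 0.1 yaw 106.3 ideal yaw 107.1 w 0.0155 p [0.4801 0.0504 0.0885] Tz 0.19
[0.56826784 0.07968589] 0.09293795124639785
[0.57036539 0.07933152]
[0.         0.30501178 0.61738671 0.86410956]
```

```bash
python3 -m pendant '[[0.008,-0.024,0,0.12,1],[0,0,0,0,1]]'>/dev/null; python3 a.py
python3 -m pendant '[[0.008,-0.024,0,0.12,1],[0,0,0,0,1]]'>/dev/null; python3 a.py
```

```text
t15.18 theta 0.9170 rad R 94.0 Ft -4.7 Fr -2.9 Fz 0.8 yaw 106.9 ideal yaw 107.6 w 0.0156 p [0.4804 0.0495 0.0885] Tz 0.16
t15.35 theta 0.9262 rad R 94.1 Ft -6.3 Fr -2.3 Fz 1.0 yaw 107.5 ideal yaw 108.2 w 0.0156 p [0.4806 0.0487 0.0885] Tz 0.12
```

```bash
python3 -m pendant '[[0.006,-0.018,0,0.09,1],[0,0,0,0,1]]'>/dev/null; python3 a.py
python3 -m pendant '[[0,0,0,0,1],[0,0,0,0,1],[0,0,0,0,1]]'>/dev/null; python3 a.py
```

```text
t15.52 theta 0.9317 rad R 94.1 Ft -9.1 Fr -1.1 Fz 1.5 yaw 108.0 ideal yaw 108.5 w 0.0155 p [0.4808 0.0482 0.0885] Tz 0.07
t15.77 theta 0.9311 rad R 94.1 Ft -8.1 Fr -2.4 Fz 0.7 yaw 107.9 ideal yaw 108.4 w 0.0155 p [0.4808 0.0482 0.0885] Tz 0.05
```

```bash
python3 -m pendant '[[0.002,-0.008,0,0.04,1],[0,0,0,0,1],[0,0,0,0,1],[0,0,0,0,1]]'>/dev/null; python3 a.py
python3 - <<'E'
from h import *
for n,(u0,u1,v0,v1) in {'scene':(190,320,140,240),'top':(215,315,120,205)}.items():
    c=ctrl.camera(n); cv2.imwrite(f'pics/{n}6.png',cv2.resize(c['img'][v0:v1,u0:u1],None,fx=6,fy=6,interpolation=cv2.INTER_CUBIC))
    if n=='scene':
        for q in ['hopper','brush_mid','seed_jar']: print(q,[(r['p'],r['point']) for r in ctrl.search_frame(c,q)[:1]])
E
python3 a.py
```

```text
t16.10 theta 0.9336 rad R 94.1 Ft -9.9 Fr -2.5 Fz 1.4 yaw 108.1 ideal yaw 108.6 w 0.0152 p [0.4808 0.048  0.0885] Tz 0.06
hopper [(0.85, [166.4, 259.2])]
brush_mid [(0.66, [318.7, 185.7])]
seed_jar [(0.48, [283.7, 170.8])]
t16.35 theta 0.9336 rad R 94.1 Ft -9.8 Fr -2.1 Fz 1.8 yaw 108.1 ideal yaw 108.6 w 0.0156 p [0.4808 0.048  0.0885] Tz 0.08
```

View pics/scene6.png

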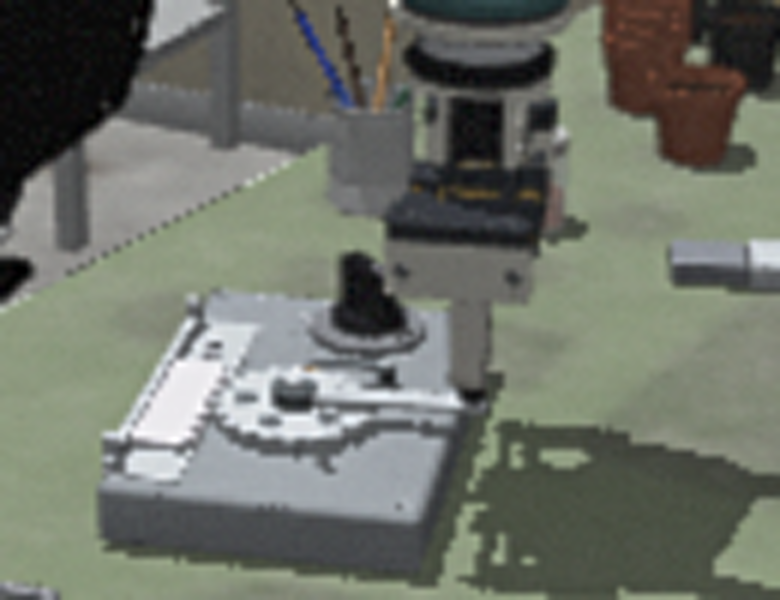

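View pics/top6.png

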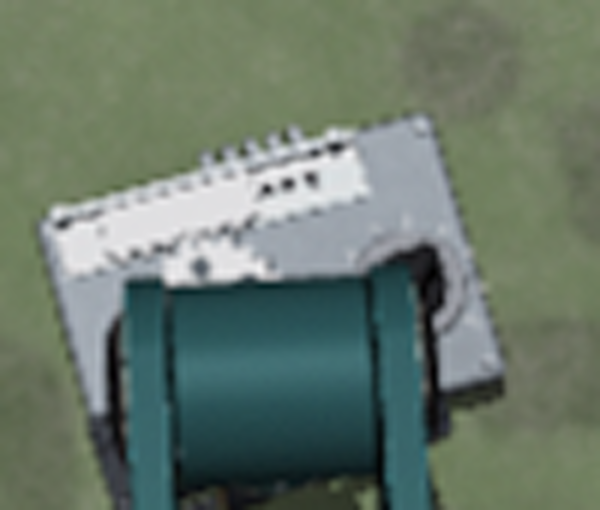

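The top picture shows three uncovered outlets, dark spots near (265,188), (290,185) and (312,180). In the scene picture the dial stays as it was left and the gripper is on the post near (470,380). I'm handing in.

```bash
python3 -c "
from rig import ctrl
print(ctrl.sign_off())"; python3 a.py
```

```text
the job is handed in; nothing more can be done
None
the job is handed in; nothing more can be done
```

The job is handed in: the shaker is off, and the gripper is holding the lever in the third notch with three outlets uncovered. It took about 16.4 s of the 67 s.

- **Dial:** I gripped the bar and turned it anticlockwise about 76°. The wrist torque then rose to −0.65 to −0.8 N m and the bar began to slip in the jaws, which I took as the end stop. The later pictures show the pointer where I expected the off position to be.
- **Lever:** I pushed it round its arc, feeling one force jump per click, at measured angles of about 0.305, 0.617 and 0.929 rad. It now stands at 0.934 measured. My angle scale reads about 0.01 low, so the true angle is about 0.945, close to the third notch at 0.942 and well short of the fourth hump at 1.100. The push is steady at about 10 N, a little above the 2 to 8 N given, and the jaws are closed on the post at 15.5 mm.
- **Last picture:** The shutter strip shows three open outlets.
- **Left alone:** The arm never approached the hopper, brush or jar. The hopper and brush were found within about 4 pixels of where they first were. The jar was reported 6 pixels off, because the gripper partly hid it in that view.

**Check that ran high:** closing on the dial a few millimetres off its axis gave a wrist force of about 47 N for a moment, well under the 120 N limit. The jaws were pressing on the bar, not the gripper's body, and I corrected it before turning.

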